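Lock the indexing fixture and clamp the shaft in its chuck

ROBOT

A 6-joint arm with a two-finger parallel gripper is mounted at the origin on a cart in front of the work surface, level with it; the furniture and walls round the work are solid. World frame = base frame: x ahead of the robot, y to its left, z up, the work surface at z = 0. Lengths are in mm, angles in rad, forces in N, time in s.
With the tool pointing down it reaches from about 425 to 925 mm from the base axis. Payload 12.5 kg.
Tool frame: the origin (TCP) lies at the very end of the fingers, on their centre line; the grasp point (between the pads) lies 19 mm behind it; z points along the fingers, y is the direction in which the jaws open and shut (so a half turn about z gives the same grasp; the last joint's range is limited). The gripper opens to 85 mm and grips with 20 to 120 N. Pads are 22 mm wide; open, the fingers measure 114 mm over their backs; the gripper's body (76 mm by 85 mm) begins 54 mm behind the grasp point. The pads swing forward as they close: fully open they stand 13 mm farther back than shut.
Start: joints at [-0.106, 0.491, 1.559, -0, 1.092, -0.106], TCP at [625.016, 0.021, 231.327] pointing down, gripper open.
Joint ranges: [-3.1, 3.1], [-0.84, 2.19], [0.05, 2.79], [-1.13, 4.28], [0.06, 2.93], [-2.69, 2.69]. Speed limits (rad/s): [2.22, 2.22, 2.79, 3.14, 3.14, 3.14].

INTERFACE

Orientations are given as a rotation vector (axis times angle).
In Python, from cell import r gives the robot as it stands.
- The arm moves only by the tool arm_command, never from a script. Its arguments are lists of equal length, an entry for each row: "hand": the finger opening in m, from 0 to 0.0854; "translation": the shift along the world's x, y, z in m, a list of three; "twist": the turn, a rotation vector about the world's x, y, z in rad, a list of three. A call has 1 to 20 rows; each row shifts and turns the commanded pose from where the row before left it; what a row does not reach is not made up. A row lasts 1/12 s, in which the tool goes at most 41.7 mm and 7.16 degrees, less where a joint would pass 70% of its speed; a pose out of reach is approached as far as the arm can. A call with a gripper value outside its range is refused whole. The fingers move at their own pace and stop on an object; "grip_force" is the grip in N (left out, the last holds). Time passes only in rows, so rows that do not move let the fingers close. It gives the time, the measured TCP pose, the force and the opening at its end, in the units of the state.
- r.observe(): the state, without advancing time (a new reading comes with each control period).
- r.grab_frame(name): name is "scene" or "side" or "wrist"; returns a dict with "img" (400x640x3 uint8, blue, green, red), "camera_matrix" (3x3 intrinsics, pixels), "k1" (the pictures are not rectified: a ray, as slopes to the right and down, at radius r is drawn at 1 + k1 r^2 times it, then the intrinsics apply), "T" (4x4, takes a point from camera to world coordinates); the wrist camera has in their place "hand_eye" (4x4, takes a point from camera to tool coordinates, whose origin is the TCP and whose axes are the flange's). Camera axes: x right, y down, z forward; pixel columns grow to the right and rows downward; lengths in mm; the calibration is good to about 2 mm. A picture is of the moment at which its call begins: read the wrist's pose just before it. There is no depth.
- r.close_job(): hands the job in, once; it reports no verdict.
The state is a dict: "clock": time; "joint_positions": joint angles; "joint_vel": joint speeds; "joint_torque": joint torques, N m; "ee_pos": TCP position; "ee_rot": TCP orientation; "wrist_force": force on the tool from outside, world axes, zero at the start; "wrist_torque": the same for the moment, N m; "finger_gap": finger opening in mm.
Only numpy, scipy, OpenCV 4.12 (cv2) and the standard library are available. Lean on these libraries where they do the work, as an engineer would, in place of code of your own. Each camera call takes 0.05 s, during which the arm holds its last target. There are 200 camera calls.

TASK

A brass shaft stands loose in the open chuck of the indexing fixture, and the fixture's index plunger is still parked. Pull the plunger's red bar handle straight up against its spring, turn it clockwise (seen from above) from the parking notch to the locking notch and let it snap fully home, so that the index plate cannot turn; then turn the chuck's knurled sleeve clockwise until the three jaws grip the shaft tightly, upright and still standing on the bottom of the chuck. Leave the plunger locked, let go of everything, and leave the other things on the bench where they are.

Things in the scene. Friction and masses are not known exactly. Their poses are not given: they have to be found in the camera images.
- index_fixture: Bench indexing fixture bolted down: dark teal base, steel index plate (168 mm across, top 46 mm above the table, 12 rim notches) with a chuck at its centre, and a bracket on its -y side with the index plunger (vertical axis at (0, -76) mm). Origin: on the table, on the chuck's axis; z up. Bracket boss 46 mm across, 60 mm high; notched collar on it 32 mm across, 76 mm high.
- plunger (a joint): Lift of the sprung index plunger, m: 0 fully home (pin 9 mm deep in a notch of the index plate), 0.012 parked in the collar's shallow notch, over 0.016 free to turn, 0.022 end of travel. Spring pushes it down: 6 N home, 9 N parked, 11.5 N at the end. Landed on a plate tooth it reads about 0.009 and snaps home once the plate is turned until a notch comes under it.
- plunger_knob (a joint): Turn of the plunger's bar handle about its vertical axis, rad, clockwise from above: about 0 in the parking notch (bar 52.5 deg clockwise from the fixture's +x axis, white dot on the boss), 1.309 in the deep locking notch (bar 127.5 deg clockwise from +x, red dot). Turns only when lifted over 0.016. Drops into the locking notch from within 0.1 rad; play 0.08 rad.
- knob_grip (a point): Centre of the plunger's red bar handle, on the plunger's axis; moves up and down with it: 103.5 mm above the table when parked, 91.5 mm when home. The bar is 44 mm long, 13 mm wide and 20 mm high, alike at both ends; pinch it across its 13 mm.
- spindle (a joint): Turn of index plate and chuck together, rad, clockwise from above; 0 = a plate notch exactly under the plunger, the next 0.524 on. Turns easily while the plunger is parked; once home the plunger locks it, with 0.02 rad of play. A plate within 0.05 rad of a notch is pulled into line by the plunger.
- chuck_sleeve (a joint): Turn of the knurled chuck sleeve relative to the plate, rad, clockwise from above = closing: 0 open (stop); jaws touch the shaft at about 0.5, then grip with roughly 50 N a jaw per further rad; 1.6 stop. 0.9 to 1.3 is tight. Stiff (0.4 N m, 0.5 to 0.8 when tight), stays where left. While the plunger is parked, turning it only turns the whole plate.
- chuck_grip (a point): Point on the chuck's axis at the middle of the knurled band, 73 mm above the table. The sleeve is a steel cylinder 52 mm across from 50 to 88 mm above the table; grip it across its diameter from above. Jaws rise to 96 mm and the shaft to 106 mm on the axis.
- jaw_1: One of the three steel jaws of the chuck, 48 mm high, the top 8 mm above the sleeve, 120 degrees apart round the shaft; each slides inward 2.5 mm per rad of the sleeve. Origin on the chuck's axis at table height.
- jaw_2: Second jaw, alike.
- jaw_3: Third jaw, alike.
- shaft: Brass shaft, 16 mm across and 62 mm long, standing loose between the open jaws on the bottom of the chuck, 44 mm above the table; the top 10 mm stand out above the jaws. Origin: centre of its lower end; z along the shaft, up.
- tape_measure: Yellow and black tape measure, 41 x 94 x 71 mm, lying about on the right; bystander. Origin at the centre of its underside.
- screwdriver: Screwdriver with a red handle, 188 mm long, 27 mm thick, lying on the left; bystander. Origin at the middle of its length, on the table.

How it is judged (in metres and radians):
On the way, in this order (a step that is already met when the one before it is completed fails the run):
1. the index plunger is fully home in the index plate (value of joint plunger below 0.002 m), for 0.2 s.
2. all three jaws grip the shaft (contact force between shaft and jaw_1 above 6 N and contact force between shaft and jaw_2 above 6 N and contact force between shaft and jaw_3 above 6 N), for 0.2 s.
At the end, for the whole second after the job is handed in: the plunger is fully home (within 2 mm), each of the three jaws presses on the shaft with over 6 N, and the shaft is at rest, upright within 0.06 rad and still seated on the bottom of the chuck (within about 5 mm) (all of step 2 and value of joint plunger below 0.002 m and angle between shaft's own z axis and vertical below 0.06 rad and z of shaft in the frame of index_fixture between 0.04 and 0.049 m and linear speed of shaft below 0.01 m/s); the robot touches nothing.
It fails at once if the tape measure or the screwdriver is moved by more than 30 mm (distance of any of tape_measure, screwdriver from where it was at the start of the episode above 0.03 m).
It also fails if it takes over 51 s, if anything falls off the work surface, if the arm or the gripper's body presses on something with over 40 N, if the wrist force passes 120 N, or if a joint passes its speed limit or range.

## Working session

There is one attempt and no reset: what is moved stays moved. The work goes in short steps, Python scripts to look and compute and a tool call to move; the robot and the scene stay as the last step left them, time stands still between calls to the robot, and variables do not carry over. Pictures are saved under pics/ and viewed, about 8 in all and at most 12, crops included, and the job is handed in when it is done.

Besides the shell and the picture viewer there is one more tool, called after "Request:" as name(argument=value, ...) on one line, values as JSON. arm_command: Moves the arm, as the interface text tells. Its arguments: {"type":"object","properties":{"hand":{"type":"array"},"translation":{"type":"array"},"twist":{"type":"array"},"grip_force":{"type":"number"}},"required":["hand","translation","twist"]}

```bash
ls; mkdir -p pics; cat > h.py <<'E'
import numpy as np, cv2
from scipy.spatial.transform import Rotation as R
from cell import r
def cam(name):
    s=r.observe(); f=r.grab_frame(name)
    if name=="wrist":
        T=np.eye(4); T[:3,:3]=R.from_rotvec(s["ee_rot"]).as_matrix(); T[:3,3]=s["ee_pos"]; f["T"]=T@np.array(f["hand_eye"])
    return f
def ray(f,u,v):
    K=np.array(f["camera_matrix"]);d=np.array([f["k1"],0,0,0,0.])
    p=cv2.undistortPoints(np.array([[[u,v]]],float),K,d)[0,0]
    T=np.array(f["T"]); return T[:3,3],T[:3,:3]@np.array([p[0],p[1],1])
def onz(f,u,v,z):
    o,d=ray(f,u,v); return o+d*(z-o[2])/d[2]
def tri(*rs):
    A=np.zeros((3,3));b=np.zeros(3)
    for o,d in rs:
        d=d/np.linalg.norm(d);P=np.eye(3)-np.outer(d,d);A+=P;b+=P@o
    x=np.linalg.solve(A,b); return x,[np.linalg.norm(np.cross(x-o,d/np.linalg.norm(d))) for o,d in rs]
def proj(f,X):
    T=np.array(f["T"]);c=np.linalg.inv(T)@np.append(X,1)
    p=c[:2]/c[2];p=p*(1+f["k1"]*(p@p));K=np.array(f["camera_matrix"]);return (K@np.append(p,1))[:2]
E
python3 - <<'E'
from h import *
print(r.observe())
a=[]
for n in("scene","side","wrist"):
    f=cam(n);cv2.imwrite(f"pics/{n}0.png",f["img"]);np.save(f"{n}0.npy",f,allow_pickle=True);print(n,np.round(f["T"],2).tolist(),f["k1"],f["camera_matrix"])
E
```

```text
pics
{'clock': 0.0, 'joint_positions': array([-1.05574778e-01,  4.91538618e-01,  1.55944804e+00, -1.04998566e-05,
        1.09169768e+00, -1.05590052e-01]), 'joint_vel': array([ 0.00028138, -0.00077298,  0.00089732,  0.00020305,  0.00056718,
        0.00049699]), 'joint_torque': array([-2.53899279e-04, -6.18447447e+01, -2.61596632e+01, -1.41405640e-04,
        4.01603000e-03, -9.44706159e-06]), 'ee_pos': array([6.24774763e+02, 5.99636268e-02, 2.30741235e+02]), 'ee_rot': array([-2.22082281e+00, -2.22086749e+00,  1.08909814e-03]), 'wrist_force': array([-0.04597338, -0.19912217,  0.61777452]), 'wrist_torque': array([ 0.01373147, -0.02958355, -0.00998145]), 'finger_gap': 85.66992988500593}
scene [[-0.84, -0.34, 0.43, 7.3], [-0.54, 0.53, -0.65, 789.62], [-0.01, -0.78, -0.63, 848.88], [0.0, 0.0, 0.0, 1.0]] -0.06604364569491201 [[448.4741363    0.         321.30162068]
 [  0.         448.4741363  198.43912961]
 [  0.           0.           1.        ]]
side [[-0.89, -0.23, 0.39, 36.2], [-0.45, 0.43, -0.78, 969.52], [0.01, -0.87, -0.49, 705.98], [0.0, 0.0, 0.0, 1.0]] -0.1277473856072075 [[468.78187485   0.         320.17975972]
 [  0.         468.78187485 196.90698267]
 [  0.           0.           1.        ]]
wrist [[1.0, 0.0, -0.0, 624.54], [-0.0, -0.95, -0.3, 78.69], [-0.0, 0.3, -0.95, 373.48], [0.0, 0.0, 0.0, 1.0]] -0.01997485942994685 [[327.05792848   0.         322.08005258]
 [  0.         327.05792848 199.44890437]
 [  0.           0.           1.        ]]
```

View pics/scene0.png

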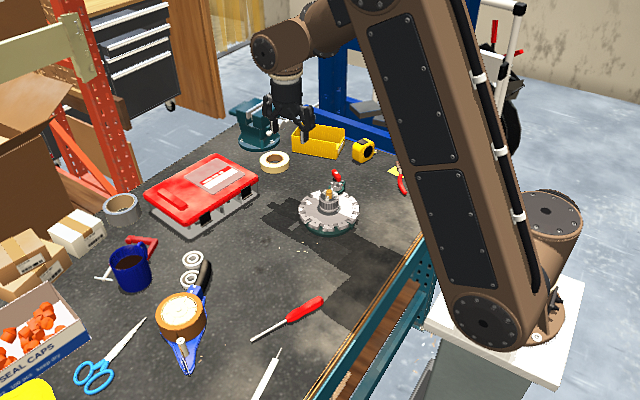

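View pics/wrist0.png

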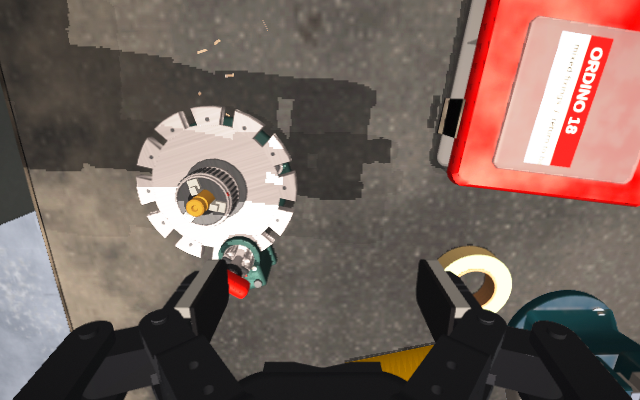

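View pics/side0.png

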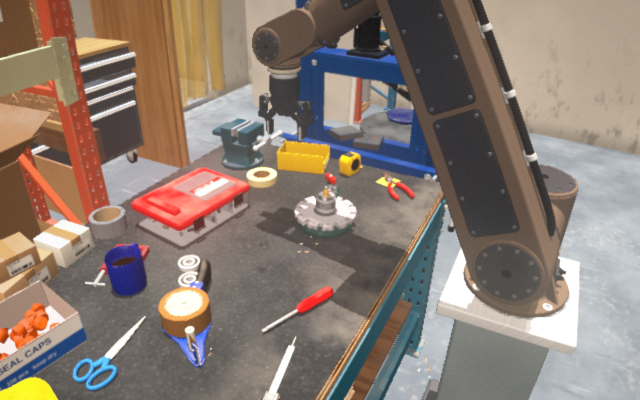

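The wrist view shows the fixture at the left: shaft top at about (200,202), plate around (217,182), red bar at about (237,284). In the scene view the chuck is at about (330,200) and the red bar at (337,175). Next I triangulate.

```bash
python3 - <<'E'
from h import *
F={n:np.load(f"{n}0.npy",allow_pickle=True).item() for n in("scene","side","wrist")}
box={"scene":(300,160,365,235),"side":(290,165,360,235),"wrist":(130,100,300,310)}
red={};gold={}
for n,f in F.items():
    x0,y0,x1,y1=box[n];h=cv2.cvtColor(f["img"],cv2.COLOR_BGR2HSV).astype(int)
    H,S,V=h[...,0],h[...,1],h[...,2]
    M=np.zeros(H.shape,bool);M[y0:y1,x0:x1]=1
    for nm,m,D in(("red",M&((H<6)|(H>172))&(S>150)&(V>90),red),("gold",M&(H>12)&(H<28)&(S>130)&(V>90),gold)):
        nn,l,st,c=cv2.connectedComponentsWithStats(m.astype(np.uint8))
        if nn<2: print(n,nm,"none");continue
        i=1+np.argmax(st[1:,4]);D[n]=c[i];print(n,nm,c[i].round(1),st[i])
        if nm=="red":
            ys,xs=np.nonzero(l==i);print("  axis",cv2.fitLine(np.c_[xs,ys].astype(np.float32),2,0,.01,.01).ravel().round(2))
for nm,D in(("red",red),("gold",gold)):
    for p in(("scene","wrist"),("side","wrist"),("scene","side","wrist")):
        if all(k in D for k in p):
            x,e=tri(*[ray(F[k],*D[k]) for k in p]);print(nm,p,x.round(1),np.round(e,1))
for z in(46,):
    g=onz(F["wrist"],217,182,z);print("plate centre approx",g.round(1))
for n in("scene","side"):
  x0,y0,x1,y1=box[n];c=F[n]["img"][y0-5:y1+5,x0-10:x1+10]
  cv2.imwrite(f"pics/c_{n}.png",cv2.resize(c,None,fx=5,fy=5,interpolation=cv2.INTER_CUBIC))
a=cv2.imread("pics/c_scene.png");b=cv2.imread("pics/c_side.png");hh=min(len(a),len(b))
cv2.imwrite("pics/c0.png",np.hstack([a[:hh],b[:hh]]))
E
```

```text
scene red [336.  175.3] [332 169   9  13  69]
  axis [  0.54   0.84 336.03 175.32]
scene gold [328.8 193.1] [326 189   6  10  48]
side red [330.4 178.5] [326 173  10  11  66]
  axis [  0.73   0.68 330.42 178.52]
side gold [308.1 168.5] [290 165  36   9 270]
wrist red [237.1 285.2] [227 270  23  29 431]
  axis [  0.54   0.84 237.12 285.18]
wrist gold [199.4 203.1] [186 190  29  27 481]
red ('scene', 'wrist') [540.2 -99.3  94.1] [0.4 0.4]
red ('side', 'wrist') [539.8 -99.2  95.8] [1.6 1.6]
red ('scene', 'side', 'wrist') [539.7 -99.2  95.4] [0.6 1.9 1.4]
gold ('scene', 'wrist') [512.8 -14.8  96.4] [1.9 1.9]
gold ('side', 'wrist') [547.3  14.7 176.7] [1.5 1.5]
gold ('scene', 'side', 'wrist') [527.7   5.5 144.8] [39.9 36.6  6.2]
plate centre approx [515.   -6.8  46. ]
```

View pics/c0.png

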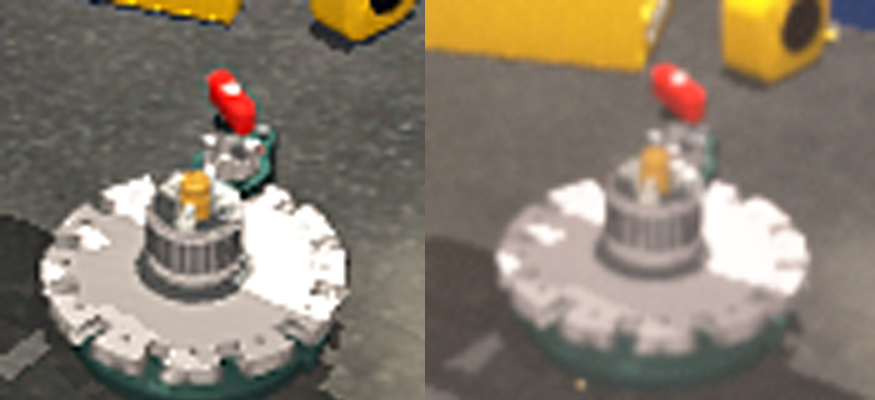

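Request:
arm_command(hand=[0.0854,0.0854,0.0854,0.0854,0.0854], translation=[[-0.03,-0.025,0],[-0.03,-0.025,0],[-0.03,-0.025,0],[-0.005,-0.005,0],[0,0,0]], twist=[[0,0,0],[0,0,0],[0,0,0],[0,0,0],[0,0,0]])

```text
clock: 0.57
ee_pos: [528.8, -81.2, 231.7]
ee_rot: [2.224, 2.219, -0.0]
wrist_force: [0.9, -0.5, 0.8]
finger_gap: 85.2
```

```bash
python3 - <<'E'
from h import *
f=cam("wrist");cv2.imwrite("pics/w1.png",f["img"]);np.save("wrist1.npy",f,allow_pickle=True);print(f["T"].round(2).tolist())
E
```

```text
[[1.0, -0.0, -0.0, 528.58], [-0.0, -0.95, -0.3, -2.54], [-0.0, 0.3, -0.95, 374.34], [0.0, 0.0, 0.0, 1.0]]
```

View pics/w1.png

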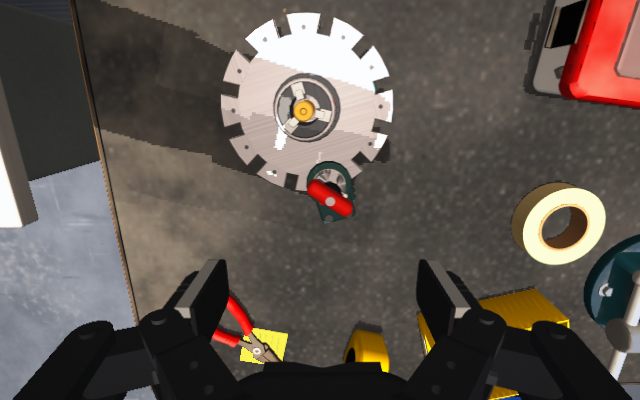

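The close view shows the whole bar, centred at about (331,199) and pointing about 33° clockwise of +x. The shaft top is at about (303,110), and both are clear of the fingers.

```bash
python3 - <<'E'
from h import *
F={n:np.load(f"{k}.npy",allow_pickle=True).item() for n,k in(("scene","scene0"),("w0","wrist0"),("w1","wrist1"))}
f=F["w1"];h=cv2.cvtColor(f["img"],cv2.COLOR_BGR2HSV).astype(int);H,S,V=h[...,0],h[...,1],h[...,2]
M=np.zeros(H.shape,bool);M[165:225,295:365]=1
m=(M&((H<8)|(H>170))&(S>130)&(V>70)).astype(np.uint8);m=cv2.morphologyEx(m,cv2.MORPH_CLOSE,np.ones((9,9)))
c=max(cv2.findContours(m,0,1)[0],key=cv2.contourArea);b=cv2.minAreaRect(c);print(b)
box=cv2.boxPoints(b)
P=np.array([onz(f,u,v,113) for u,v in box]);print("corners",P.round(1).tolist())
e=[P[1]-P[0],P[2]-P[1]];e.sort(key=np.linalg.norm);print("w,l",[np.linalg.norm(x) for x in e],"angle",np.degrees(np.arctan2(e[1][1],e[1][0])))
print("red tri",tri(ray(f,*b[0]),ray(F["scene"],336,175.3)))
for z in(91.5,103.5,113.5):print(z,onz(f,*b[0],z).round(1))
M[:]=0;M[90:130,280:330]=1
ys,xs=np.nonzero(M&(H>12)&(H<28)&(S>130)&(V>90));g=(np.median(xs),np.median(ys));print("gold",g,xs.min(),xs.max(),ys.min(),ys.max(), onz(f,*g,106).round(1))
print("gold tri w1/w0",tri(ray(f,*g),ray(F["w0"],198.4,202)),"w1/scene",tri(ray(f,*g),ray(F["scene"],328.5,191)))
# plate outline: bright/grey low-sat disc -> ellipse via hough on rim points
G=cv2.GaussianBlur(f["img"],(3,3),0).max(2)
pts=[]
for x in [(222,103),(393,100),(306,12),(265,33),(372,45),(283,187),(232,145),(385,150)]:
    pts.append(onz(f,*x,46)[:2])
A=np.array(pts);X=np.c_[2*A,np.ones(len(A))];s=np.linalg.lstsq(X,(A**2).sum(1),rcond=None)[0];print("plate",s[:2],np.sqrt(s[2]+s[0]**2+s[1]**2))
cv2.imwrite("pics/c1.png",cv2.resize(f["img"][75:230,215:400],None,fx=4,fy=3.8,interpolation=cv2.INTER_CUBIC)[:600,:800])
E
```

```text
((329.1870422363281, 198.51327514648438), (51.85902404785156, 19.228628158569336), 33.11134338378906)
corners [[511.6, -79.7, 113.0], [520.5, -66.0, 113.0], [556.8, -90.6, 113.0], [548.2, -105.1, 113.0]]
w,l [np.float64(16.38593661594987), np.float64(43.88811673055124)] angle -34.1041294309018
red tri (array([533.92346309, -88.37855786, 103.55340354]), [np.float64(0.41637037711579067), np.float64(0.41637037711584723)])
91.5 [534.5 -91.9  91.5]
103.5 [534.2 -88.1 103.5]
113.5 [534.  -85.  113.5]
gold (np.float64(303.0), np.float64(111.0)) 293 313 101 121 [513.1 -14.4 106. ]
gold tri w1/w0 (array([511.75165267, -14.41207993,  91.25337668]), [np.float64(0.8363992228726683), np.float64(0.8363992228727554)]) w1/scene (array([512.63113193, -14.76514758, 104.9670666 ]), [np.float64(0.5408541748208721), np.float64(0.5408541748209343)])
plate [515.51617174 -17.04740264] 83.21040747068065
```

View pics/c1.png

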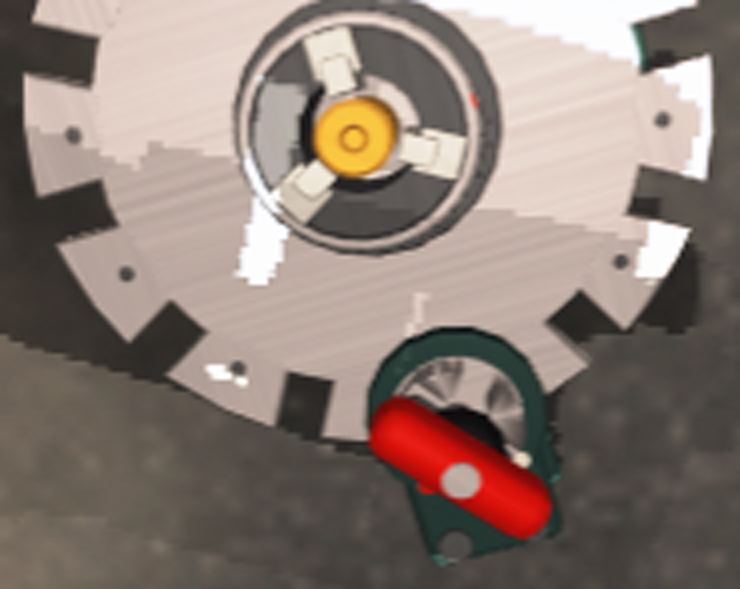

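Measured knob axis is about (535,-87.5) with the bar at -34.5°. The chuck axis is about (513,-15). The separation is 75.8 mm against 76 given, and the bar height of 103.5 agrees. I now descend over the bar with the jaws across it.

Request:
arm_command(hand=[0.05,0.05,0.05,0.05,0.05,0.05,0.05,0.05,0.05], translation=[[0.003,-0.003,-0.012],[0.003,-0.003,-0.012],[0,0,-0.012],[0,0,-0.012],[0,0,-0.012],[0,0,-0.012],[0,0,-0.012],[0,0,0],[0,0,0]], twist=[[0,0,0.121],[0,0,0.121],[0,0,0.121],[0,0,0.121],[0,0,0.121],[0,0,0.121],[0,0,0.121],[0,0,0.121],[0,0,0]])

```text
clock: 1.37
ee_pos: [536.9, -85.0, 146.3]
ee_rot: [-0.922, -3.002, -0.0]
wrist_force: [-0.0, 0.6, 0.3]
finger_gap: 50.0
```

```bash
python3 - <<'E'
from h import *
f=cam("wrist");np.save("wrist2.npy",f,allow_pickle=True);s=r.observe();print(s["ee_pos"],s["ee_rot"],s["joint_positions"].round(2))
w=np.load("wrist1.npy",allow_pickle=True).item()
c=np.array([513,-15])
for p in((291.2,181.6),(360.5,157.5),(257.5,161.5)):
    q=onz(w,*p,46)[:2]-c;print("notch",q,np.hypot(*q),np.degrees(np.arctan2(q[1],q[0])))
print("cap",onz(w,330.3,201.6,113.5), "plunger dir",np.degrees(np.arctan2(-72.5,22)))
h=cv2.cvtColor(f["img"],cv2.COLOR_BGR2HSV).astype(int);H,S,V=h[...,0],h[...,1],h[...,2]
m=(((H<8)|(H>170))&(S>130)&(V>70)).astype(np.uint8);m=cv2.morphologyEx(m,cv2.MORPH_CLOSE,np.ones((9,9)))
for c in cv2.findContours(m,0,1)[0]:
    if cv2.contourArea(c)>200:
        b=cv2.minAreaRect(c);print("red",b,onz(f,*b[0],113).round(1))
print("expected centre px",proj(f,[535,-87.5,113.5]),"tcp line",proj(f,[*s["ee_pos"][:2],113.5]))
cv2.imwrite("pics/w2.png",f["img"])
E
```

```text
[536.99078323 -85.19294033 146.84963401] [-9.33942829e-01 -2.99926182e+00 -3.14869942e-04] [-0.28  0.48  1.85  0.    0.81 -1.25]
notch [-16.97949695 -72.80879373] 74.76244887135779 -103.12714001819754
notch [ 53.99829419 -47.80055183] 72.11593811763723 -41.516004668888634
notch [-50.62895503 -51.60967362] 72.29695359602087 -134.45041014995854
cap [534.97883727 -87.67552478 113.5       ] plunger dir -73.11966983447614
red ((598.3106689453125, 344.75927734375), (53.976219177246094, 109.21456146240234), 67.7509765625) [707.4  24.  113. ]
red ((311.5, 229.0), (72.0, 29.0), 90.0) [529.7 -87.3 113. ]
red ((71.92683410644531, 179.1674346923828), (27.366846084594727, 100.29340362548828), 9.566685676574707) [ 429.7 -181.3  113. ]
red ((16.51258087158203, 169.70037841796875), (108.55802154541016, 31.53555679321289), 77.6609115600586) [ 407.9 -203.5  113. ]
expected centre px [316.25491732 236.43084149] tcp line [321.43583034 236.98253391]
```

View pics/w2.png

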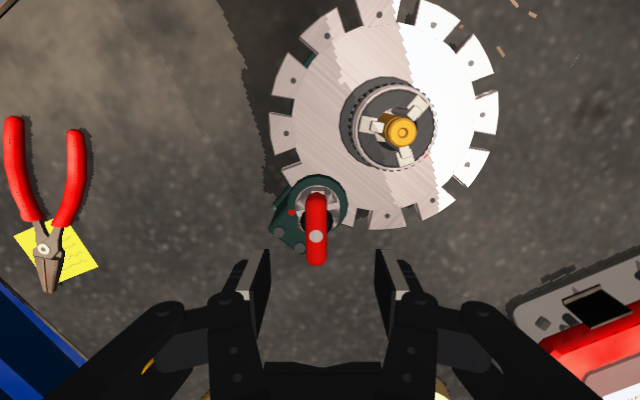

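The bar lies parallel to the pads with its cap at (316,236), about 3 mm off the finger centre line. I correct that, descend to TCP z≈92 and close.

Request:
arm_command(hand=[0.05,0.05,0.05,0.05,0.05,0.05,0.0,0.0,0.0,0.0,0.0,0.0], translation=[[-0.002,-0.0025,-0.012],[0,0,-0.012],[0,0,-0.012],[0,0,-0.012],[0,0,-0.006],[0,0,0],[0,0,0],[0,0,0],[0,0,0],[0,0,0],[0,0,0],[0,0,0]], twist=[[0,0,0],[0,0,0],[0,0,0],[0,0,0],[0,0,0],[0,0,0],[0,0,0],[0,0,0],[0,0,0],[0,0,0],[0,0,0],[0,0,0]], grip_force=50)

```text
clock: 2.42
ee_pos: [534.7, -88.4, 94.1]
ee_rot: [0.933, 2.998, 0.001]
wrist_force: [2.2, 3.5, 5.0]
finger_gap: 11.9
```

Request:
arm_command(hand=[0.0,0.0,0.0,0.0], translation=[[0,0,0.004],[0,0,0.004],[0,0,0],[0,0,0]], twist=[[0,0,0],[0,0,0],[0,0,0],[0,0,0]])

```text
clock: 2.75
ee_pos: [534.4, -88.3, 100.9]
ee_rot: [0.933, 2.999, 0.001]
wrist_force: [5.8, 2.6, -11.5]
finger_gap: 11.8
```

The wrist reads 11.5 N downward, so the spring is lifted. Now turn clockwise by 75°.

Request:
arm_command(hand=[0,0,0,0,0,0,0,0,0,0,0,0,0,0,0], translation=[[0,0,0.001],[0,0,0],[0,0,0],[0,0,0],[0,0,0],[0,0,0],[0,0,0],[0,0,0],[0,0,0],[0,0,0],[0,0,0],[0,0,0],[0,0,0],[0,0,0],[0,0,0]], twist=[[0,0,0],[0,0,-0.109],[0,0,-0.109],[0,0,-0.109],[0,0,-0.109],[0,0,-0.109],[0,0,-0.109],[0,0,-0.109],[0,0,-0.109],[0,0,-0.109],[0,0,-0.109],[0,0,-0.109],[0,0,-0.11],[0,0,0],[0,0,0]])

```text
clock: 4.0
ee_pos: [534.6, -88.3, 101.7]
ee_rot: [2.567, 1.811, 0.001]
wrist_force: [6.7, 3.0, -12.1]
finger_gap: 11.9
```

```bash
python3 - <<'E'
from h import *
f=cam("wrist");cv2.imwrite("pics/w3.png",f["img"]);s=r.observe();print(s)
E
```

```text
{'clock': 4.05, 'joint_positions': array([-2.85782229e-01,  5.45774871e-01,  1.89236633e+00,  8.39318738e-04,
        7.02569686e-01,  5.51123245e-02]), 'joint_vel': array([-0.000564  ,  0.00045306,  0.00035444, -0.00055822,  0.00034016,
       -0.00370736]), 'joint_torque': array([ -2.73653358, -62.63435841, -16.56313777,  -0.98153181,
         1.64059617,   0.09229622]), 'ee_pos': array([534.61368375, -88.25289896, 101.73914917]), 'ee_rot': array([2.56634900e+00, 1.81141658e+00, 1.52807438e-03]), 'wrist_force': array([  6.63972499,   3.51626781, -11.49916059]), 'wrist_torque': array([ 0.67090486, -1.31907323, -0.03976902]), 'finger_gap': 11.683927039763836}
```

View pics/w3.png

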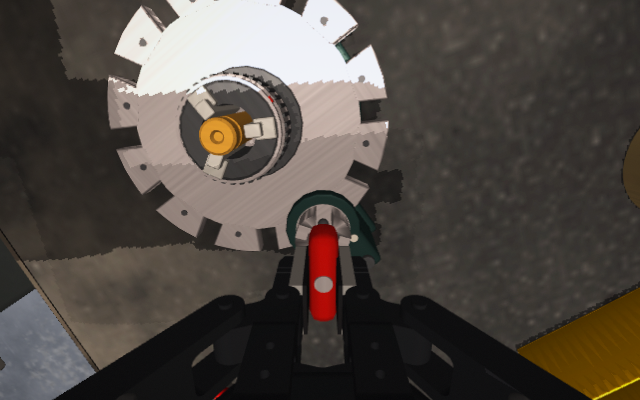

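The bar is turned 75° (now vertical between the pads) with no yaw torque. I lower it into the notch and feel for it.

Request:
arm_command(hand=[0,0,0,0,0,0], translation=[[0,0,-0.004],[0,0,-0.004],[0,0,-0.004],[0,0,-0.004],[0,0,0],[0,0,0]], twist=[[0,0,0],[0,0,0],[0,0,0],[0,0,0],[0,0,0],[0,0,0]])

```text
clock: 4.55
ee_pos: [534.6, -88.3, 85.8]
ee_rot: [2.566, 1.812, 0.002]
wrist_force: [6.5, 3.6, -7.4]
finger_gap: 11.7
```

At about 4 mm lift the spring still pulls down 7.4 N, so the pin is already in a plate notch. I release, then retreat upward.

Request:
arm_command(hand=[0.02,0.03,0.04,0.05,0.05,0.05,0.05,0.05,0.05,0.05,0.05], translation=[[0,0,0],[0,0,0],[0,0,0],[0,0,0],[0,0,0],[0,0,0.02],[0,0,0.02],[0,0,0.02],[0,0,0.02],[0,0,0],[0,0,0]], twist=[[0,0,0],[0,0,0],[0,0,0],[0,0,0],[0,0,0],[0,0,0],[0,0,0],[0,0,0],[0,0,0],[0,0,0],[0,0,0]])

```text
clock: 5.47
ee_pos: [534.2, -88.6, 167.2]
ee_rot: [2.565, 1.811, 0.002]
wrist_force: [-0.4, -0.1, 0.0]
finger_gap: 49.9
```

```bash
python3 - <<'E'
from h import *
f=cam("wrist");s=r.observe();print(s["ee_pos"],s["ee_rot"],s["joint_positions"].round(2))
h=cv2.cvtColor(f["img"],cv2.COLOR_BGR2HSV).astype(int);H,S,V=h[...,0],h[...,1],h[...,2]
K=np.zeros(H.shape,bool);K[120:320,250:400]=1
m=(K&((H<8)|(H>170))&(S>130)&(V>70)).astype(np.uint8);m=cv2.morphologyEx(m,cv2.MORPH_CLOSE,np.ones((15,15)))
c=max(cv2.findContours(m,0,1)[0],key=cv2.contourArea);b=cv2.minAreaRect(c);print("red",b)
for z in(101.5,113.5):print(z,"cap expected px",proj(f,[535,-87.7,z]))
g=(H>12)&(H<28)&(S>130)&(V>90);g[:, :100]=0;g[260:]=0
n,l,st,cc=cv2.connectedComponentsWithStats(g.astype(np.uint8));i=1+np.argmax(st[1:,4]);print("gold",cc[i],st[i],onz(f,*cc[i],106))
cv2.imwrite("pics/w4.png",f["img"])
E
```

```text
[533.81350042 -88.4618197  166.24887637] [2.56597495e+00 1.81208609e+00 2.63395590e-04] [-0.29  0.45  1.84 -0.    0.85  0.05]
red ((326.5, 209.5), (63.0, 25.0), 90.0)
101.5 cap expected px [323.82789332 214.66939303]
113.5 cap expected px [323.93889126 221.1635605 ]
gold [252.51091703 120.77729258] [237 107  34  29 687] [514.92009877 -14.16234514 106.        ]
```

View pics/w4.png

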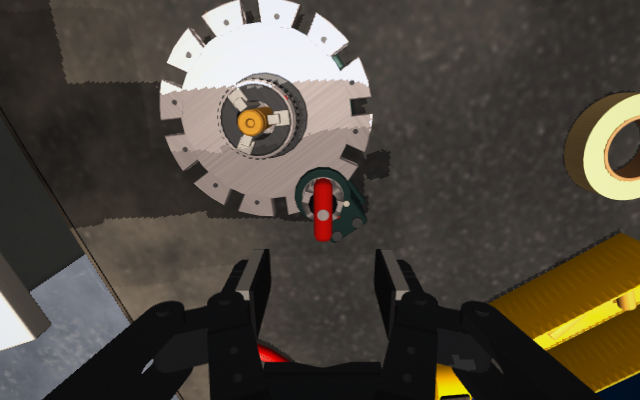

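The cap at (323,215) fits z = 101.5, which is the home height (parked would put it at row 221), so the plunger is locked. Next I move over the chuck, with the jaw line starting at about +50° so the sweep stays clear of the plunger.

Request:
arm_command(hand=[0.085,0.085,0.085,0.085,0.085,0.085,0.085,0.085,0.085,0.085,0.085,0.085], translation=[[-0.004,0.0145,0],[-0.004,0.0145,0],[-0.004,0.0145,0],[-0.004,0.015,0],[-0.0045,0.015,0],[0,0,-0.005],[0,0,-0.005],[0,0,-0.005],[0,0,-0.005],[0,0,0],[0,0,0],[0,0,0]], twist=[[0,0,0.1215],[0,0,0.1215],[0,0,0.1215],[0,0,0.1215],[0,0,0.1215],[0,0,0.1215],[0,0,0.1215],[0,0,0.1215],[0,0,0.1215],[0,0,0.1215],[0,0,0],[0,0,0]])

```text
clock: 6.52
ee_pos: [513.2, -14.9, 145.5]
ee_rot: [-1.078, -2.949, 0.0]
wrist_force: [0.7, -0.4, -0.5]
finger_gap: 84.9
```

```bash
python3 - <<'E'
from h import *
f=cam("wrist");s=r.observe();print(s["ee_pos"],s["ee_rot"],s["joint_positions"].round(2))
print("tcp line px at z88,106",proj(f,[*s["ee_pos"][:2],88]),proj(f,[*s["ee_pos"][:2],106]),"chuck exp",proj(f,[513.5,-15,88]),proj(f,[513.5,-15,106]))
cv2.imwrite("pics/w5.png",f["img"])
E
```

```text
[513.30420174 -14.96187892 145.78847402] [-1.07860911e+00 -2.94961328e+00  1.70256407e-04] [-0.16  0.45  1.92  0.    0.77 -1.03]
tcp line px at z88,106 [321.96740468 221.48739456] [321.93583196 232.40035448] chuck exp [322.11537758 221.73483531] [322.09664272 232.66628541]
```

View pics/w5.png

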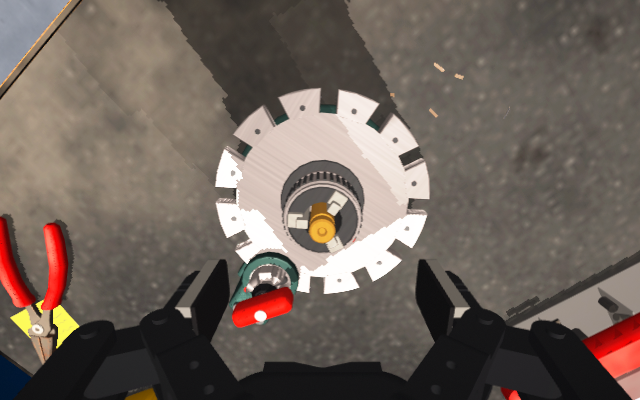

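The sleeve is centred under the tool at (322,218), with the bar clear of both fingers. I descend and grip.

Request:
arm_command(hand=[0.085,0.085,0.085,0.085,0.085,0.085,0.085,0.03,0.03,0.03,0.03,0.03,0.03,0.03], translation=[[0,0,-0.018],[0,0,-0.018],[0,0,-0.018],[0,0,-0.018],[0,0,-0.012],[0,0,-0.004],[0,0,0],[0,0,0],[0,0,0],[0,0,0],[0,0,0],[0,0,0],[0,0,0],[0,0,0]], twist=[[0,0,0],[0,0,0],[0,0,0],[0,0,0],[0,0,0],[0,0,0],[0,0,0],[0,0,0],[0,0,0],[0,0,0],[0,0,0],[0,0,0],[0,0,0],[0,0,0]], grip_force=80)

```text
clock: 7.73
ee_pos: [513.6, -15.3, 59.6]
ee_rot: [1.072, 2.951, -0.0]
wrist_force: [-4.1, -3.6, 11.0]
finger_gap: 50.6
```

```bash
python3 -c "
from h import *
s=r.observe();print(s['ee_pos'],s['wrist_force'],s['wrist_torque'],s['joint_positions'],s['finger_gap'])"
```

```text
[513.62037158 -15.34254761  59.62614197] [-4.109033   -3.58563742 10.97510207] [-0.6278214   0.6331303   0.06296668] [-1.58307733e-01  5.87968696e-01  1.98824246e+00 -5.85029760e-04
  5.64050710e-01 -1.03159579e+00] 50.58571644518554
```

Request:
arm_command(hand=[0.03,0.03,0.03,0.03,0.03,0.03,0.03], translation=[[0,0,0],[0,0,0],[0,0,0],[0,0,0],[0,0,0],[0,0,0],[0,0,0]], twist=[[0,0,-0.06],[0,0,-0.06],[0,0,-0.06],[0,0,-0.06],[0,0,-0.06],[0,0,0],[0,0,0]])

```text
clock: 8.32
ee_pos: [513.6, -15.3, 59.6]
ee_rot: [1.502, 2.758, 0.0]
wrist_force: [-4.1, -3.5, 10.6]
finger_gap: 50.6
```

```bash
python3 -c "
from h import *
s=r.observe();print(s['ee_pos'],s['ee_rot'],s['wrist_force'],s['wrist_torque'],s['joint_positions'],s['finger_gap'])"
```

```text
[513.57690544 -15.34639601  59.6211647 ] [1.50197715e+00 2.75778427e+00 1.09862788e-04] [-4.1385981  -3.48723696 10.64708655] [-0.69858112  0.66816831 -0.10005152] [-1.58297511e-01  5.87955039e-01  1.98830730e+00 -7.01275755e-04
  5.64062374e-01 -7.31076530e-01] 50.58416554985643
```

Request:
arm_command(hand=[0.03,0.03,0.03,0.03,0.03,0.03,0.03,0.03,0.03,0.03,0.03,0.03], translation=[[0,0,0],[0,0,0],[0,0,0],[0,0,0],[0,0,0],[0,0,0],[0,0,0],[0,0,0],[0,0,0],[0,0,0],[0,0,0],[0,0,0]], twist=[[0,0,-0.06],[0,0,-0.06],[0,0,-0.06],[0,0,-0.06],[0,0,-0.06],[0,0,-0.06],[0,0,-0.06],[0,0,-0.06],[0,0,-0.06],[0,0,-0.06],[0,0,-0.06],[0,0,-0.06]])

```text
clock: 9.32
ee_pos: [513.6, -15.4, 59.6]
ee_rot: [2.378, 2.05, 0.0]
wrist_force: [-3.2, -4.1, 10.7]
finger_gap: 50.6
```

```bash
python3 -c "
from h import *
s=r.observe();print(s['ee_pos'],s['ee_rot'],s['wrist_force'],s['wrist_torque'],s['joint_positions'],s['finger_gap'])"
```

```text
[513.59140089 -15.36748148  59.6389861 ] [2.37837849e+00 2.05031527e+00 4.18292736e-04] [-3.20324183 -4.13699405 10.72898089] [-0.58669919  0.79037251  0.5542445 ] [-1.58154167e-01  5.87944292e-01  1.98824042e+00 -1.37240193e-03
  5.64126306e-01 -9.11149074e-03] 50.550095146658585
```

At 1.02 rad turned the torque is 0.55 N m, in the tight range. I add 0.08 rad, then release and rise.

Request:
arm_command(hand=[0.03,0.03,0.03,0.06,0.085,0.085,0.085,0.085,0.085,0.085,0.085,0.085,0.085,0.085,0.085,0.085,0.085], translation=[[0,0,0],[0,0,0],[0,0,0],[0,0,0],[0,0,0],[0,0,0],[0,0,0],[0,0,0],[0,0,0],[0,0,0.018],[0,0,0.02],[0,0,0.02],[0,0,0.02],[0,0,0.02],[0,0,0.02],[0,0,0],[0,0,0]], twist=[[0,0,-0.04],[0,0,-0.04],[0,0,0],[0,0,0],[0,0,0],[0,0,0],[0,0,0],[0,0,0],[0,0,0],[0,0,0],[0,0,0],[0,0,0],[0,0,0],[0,0,0],[0,0,0],[0,0,0],[0,0,0]])

```text
clock: 10.73
ee_pos: [513.8, -15.0, 177.0]
ee_rot: [2.457, 1.956, 0.002]
wrist_force: [0.0, -0.5, 0.7]
finger_gap: 85.3
```

```bash
python3 - <<'E'
from h import *
f=cam("wrist");s=r.observe();print(s["ee_pos"],s["wrist_force"])
print("shaft exp",proj(f,[513.5,-15,106]),"cap home/parked",proj(f,[535,-87.7,101.5]),proj(f,[535,-87.7,113.5]))
cv2.imwrite("pics/w6.png",cv2.resize(f["img"][100:320,180:460],(800,600)))
E
```

```text
[513.35966329 -14.93090935 176.16763299] [ 0.38415396 -0.36492569 -0.38746756]
shaft exp [322.7086401  213.73875309] cap home/parked [370.92989698 292.04134526] [373.24572044 301.35544474]
```

View pics/w6.png

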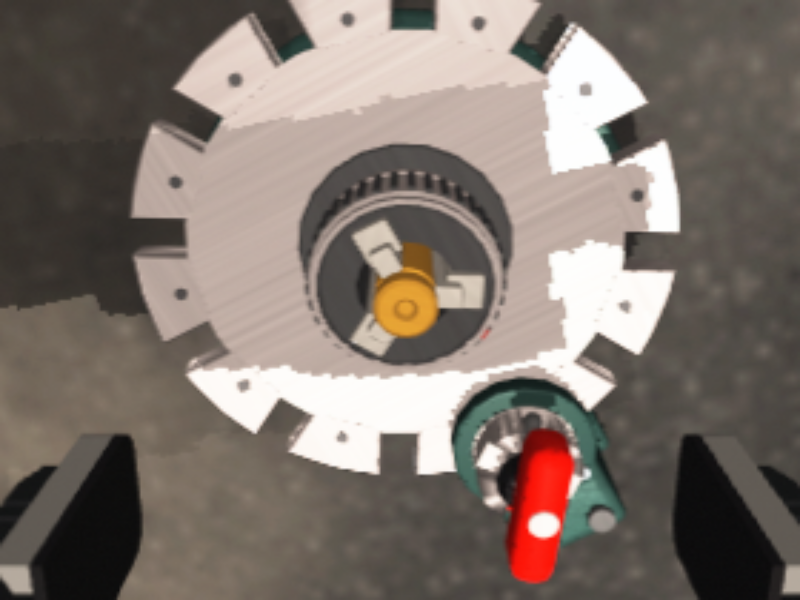

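The cap at px (370,292) matches the home height, and the shaft top at (322,213) is exactly where an upright shaft should be. The jaws close on it. As a last check, I get the sleeve's turn from its red mark, before against now.

```bash
python3 - <<'E'
from h import *
f=cam("wrist");w=np.load("wrist1.npy",allow_pickle=True).item();a=[]
for F,p in((w,(215+475/4,75+100/3.8)),(f,(180+487*.35,100+333*.3667))):
    q=onz(F,*p,88)[:2]-[513.5,-15];a.append(np.arctan2(q[1],q[0]));print(q,np.hypot(*q))
print("sleeve cw turn",a[0]-a[1])
E
```

```text
[24.58726696  7.60824675] 25.73750405592218
[ 17.060668   -17.39641233] 24.365991764178368
sleeve cw turn 1.0952350051976225
```

The mark shows 1.095 rad, inside the 0.9–1.3 tight band. I hand in.

```bash
python3 -c "
from cell import r
r.close_job();print(r.observe()['clock'])"
```

```text
the job is handed in; nothing more can be done
the job is handed in; nothing more can be done
```

The job is handed in at about 11 s on the robot clock, well under the 51 s limit. No verdict is reported. The plunger is locked and the shaft is gripped as far as my checks can show.

**What I did:** I lifted the plunger against its spring, turned it 75° clockwise and released it into the locking notch. I then turned the chuck sleeve 1.10 rad clockwise, released it and moved clear.

**Last checks:**
- **Plunger:** the handle's cap appears at the home height, not the parked height.
- **Sleeve:** its red mark shows a turn of 1.095 rad against 1.10 commanded, so it did not slip; 0.9 to 1.3 counts as tight. The torque read 0.55 N m near the end of the turn.
- **Shaft:** its top is exactly where an upright, seated shaft should be.
- **Robot:** the wrist force was near zero with the gripper open and clear.
- **Bystanders:** I never moved near the tape measure or screwdriver, but did not re-measure them.

**Not confirmed or disagreed:**
- The individual jaw forces cannot be measured; they are inferred from the sleeve angle and torque.
- One early triangulation of the shaft top disagreed: 91 mm from the two wrist views, against 105 mm with the scene camera and 106 mm given. I went with the scene camera's figure.
- The first triangulations of the handle were also off because a finger hid part of it; I re-measured it from closer.

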